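Set the clay slab roller three clicks thinner

TASK

The clay slab roller on the bench is set too thick. With a fingertip or the outside of the fingers, push its red-knobbed thickness lever three clicks thinner, counted from the notch it stands in now (to the robot's right, over towards the thin bars on the index plate), stop on the third click without running on past it, and leave the lever sitting there. Only push the lever, do not grip or pinch it, and leave everything else on the bench where it is.

Things in the scene. Friction and masses are not known exactly. Their poses are not given: they have to be found in the camera images.
- slab_roller: Clay slab roller bolted to the bench: plywood bed 268 x 560 mm, top 75 mm up; two steel rollers along x between blue cheek plates with rounded tops 175 mm up. On the outer face of the cheek nearest the robot (-x side): a round steel index plate and the thickness lever. Origin: centre of the underside. x points away from the robot, y to its left, z up; yaw varies by up to 0.25 rad.
- pivot (a point): Point on the lever's turning axis, in the plane in which the knob swings: from the slab roller's origin 173 mm along its -x (towards the robot) and 119 mm up. The turning axis is the slab roller's x axis; the knob's centre runs on an upright circle of radius 130 mm about this point. The index plate (62 mm radius) lies just behind.
- knob (a point): Centre of the lever's red ball knob, 30 mm in diameter, 130 mm from the pivot and 204 to 249 mm above the bench. It is 18 mm in front of (nearer the robot than) the cheek's outer face and higher than the cheek, so a finger coming straight down beside it meets nothing else. Three clicks move it 93 mm in a straight line.
- sleeve (a point): Point on the lever's dark steel plunger sleeve, 100 mm from the pivot on the line to the knob; the sleeve is 20 mm wide and reaches from 77 to 107 mm. Its spring plunger makes the clicks: leaving a notch takes 5 to 6 N at the knob, square to the lever; the push fades to nothing half-way (7 degrees); then the lever snaps into the next notch by itself, ahead of the finger, and stays there.
- lever (a joint): Angle of the thickness lever, rad; 8 notches, 14 degrees (0.2443 rad) apart. 0: first notch (thickest slab), the lever leaning 49 degrees (0.855 rad) from upright to the robot's left (+y of the slab roller). It grows as the lever swings to the right (thinner): upright at 0.855, eighth notch at 1.710. It starts at rest in the first, second or third notch.
- water_cup: Clear plastic cup, 72 mm across and 95 mm high, standing on the bench in front of the machine, left of the lever. Origin: centre of its underside. A bystander.
- glaze_jar: Blue jar with a white lid, 68 mm across and 75 mm high, on the bench in front of the machine, right of the lever. Origin: centre of its underside. A bystander.
- slip_bottle: Yellow bottle with a red cap, 58 mm across and 165 mm high, on the bench farther right of the lever. Origin: centre of its underside. A bystander.
- guide_strip: Wooden thickness strip 24 x 200 x 8 mm lying on the left half of the machine's bed. Origin: centre of its underside. A bystander.
- ring_cutter: Copper ring cutter, 72 mm across and 22 mm high, on the right end of the machine's bed. Origin: centre of its underside. A bystander.
- rolling_pin: Wooden rolling pin, 44 mm thick and 260 mm long along its x axis, lying across the right half of the machine's bed. Origin: under its middle, on the bed. A bystander.
- palette: White paint palette, about 170 x 210 mm and 10 mm high, on the bench in front of the machine, far left of the lever. Origin: on its underside. A bystander.
- star_medal: Round blue clay medal with a yellow star, 68 mm across and 11 mm thick, lying on the left half of the machine's bed. Origin: centre of its underside. A bystander.

How it is judged:
By the outcome, as a careful person would: the job done as asked, in the order asked, and still so for the second after the job is handed in, with the robot touching nothing.
It also fails if it takes over 45 s, if anything falls off the work surface, if the arm or the gripper's body presses on something with over 40 N, if the wrist force passes 120 N, or if a joint passes its speed limit or range.

ROBOT

A 6-joint arm with a two-finger parallel gripper is mounted at the origin on the work surface. World frame = base frame: x ahead of the robot, y to its left, z up, the work surface at z = 0. Lengths are in m, angles in rad, forces in N, time in s.
With the tool pointing down it reaches from about 0.3 to 0.875 m from the base axis. Payload 6.4 kg.
Tool frame: the origin (TCP) lies at the very end of the fingers, on their centre line; the grasp point (between the pads) lies 19 mm behind it; z points along the fingers, y is the direction in which the jaws open and shut (so a half turn about z gives the same grasp; the last joint's range is limited). The gripper opens to 85 mm and grips with 20 to 120 N. Pads are 22 mm wide; open, the fingers measure 114 mm over their backs; the gripper's body (76 mm by 85 mm) begins 54 mm behind the grasp point. The pads swing forward as they close: fully open they stand 13 mm farther back than shut.
Start: joints at [1.042, 0.181, 1.607, -0, 1.354, -0.206], TCP at [0.182, 0.545, 0.231] pointing down, gripper open.
Joint ranges: [-2.99, 2.99], [-0.89, 2.07], [0.3, 2.58], [-1.14, 4.28], [0, 2.63], [-3.12, 3.12]. Speed limits (rad/s): [2.57, 2.57, 3.01, 3.14, 3.14, 3.14].

INTERFACE

Orientations are given as a unit quaternion [w, x, y, z].
In Python, from bench import telemetry, imaging, ctrl gives the robot as it stands.
- The arm moves only by the shell command python3 -m pendant 'ROWS' [OPENING]. ROWS is JSON, a list that holds one entry, the list of rows, each a list of 6 numbers: the shift along the tool's x, y, z in units of 200 mm (1.0 is 200 mm), then the turn, a rotation vector about the tool's x, y, z in units of pi rad (1.0 is pi rad). In form: [[[tx, ty, tz, rx, ry, rz], ...]]. A call has 1 to 12 rows; each row shifts and turns the pose as measured when the row begins, along the tool's axes as they then stand; what a row does not reach is not made up. A row lasts 1/8 s, in which the tool goes at most 62.5 mm and 10.7 degrees, less where a joint would pass 70% of its speed; a pose out of reach is approached as far as the arm can. A call with a number of a shift or a turn outside -1 to 1 is refused whole. A call with a gripper value outside its range is refused whole. OPENING is the closure, from 0 (fully open) to 1 (shut), set as the call begins (- or left out, the last holds). The fingers move at their own pace and stop on an object; the grip force is fixed at half the most. Time passes only in rows, so rows that do not move let the fingers close. It gives the time, the measured TCP pose, the force and the opening at its end, in the units of the state.
- telemetry.get_obs(): the state, without advancing time (a new reading comes with each control period).
- imaging.camera(name): name is "scene" or "side" or "wrist"; returns a dict with "pixels" (400x640x3 uint8, blue, green, red), "vfov" (degrees; the focal length in pixels is half the picture's height over the tangent of half this angle, whatever the lens; pixels are square), "cx", "cy" (the principal point, pixels), "R" (3x3) and "t" (3): a world point X has camera coordinates R X + t. Camera axes: x right, y down, z forward; pixel columns grow to the right and rows downward; lengths in m; the calibration is good to about 2 mm. The wrist camera is an equidistant fisheye: a pixel r from the principal point sees the ray r / f radians off the axis. A picture is of the moment at which its call begins. There is no depth.
- ctrl.hand_in(): hands the job in, once; it reports no verdict.
The state is a dict: "time_s": time; "q": joint angles; "dq": joint speeds; "joint_efforts": joint torques, N m; "eef_pos": TCP position; "eef_rot": TCP orientation; "wrist_force": force on the tool from outside, world axes, zero at the start; "torque": the same for the moment, N m; "opening": opening from 0.0 (shut) to 1.0 (fully open).
Only numpy, scipy, OpenCV 4.12 (cv2) and the standard library are available. Lean on these libraries where they do the work, as an engineer would, in place of code of your own. Each camera call takes 0.05 s, during which the arm holds its last target.

## Working session

There is one attempt and no reset: what is moved stays moved. The work goes in short steps, Python scripts to look and compute and a shell command to move; the robot and the scene stay as the last step left them, time stands still between calls to the robot, and variables do not carry over. Pictures are saved under pics/ and viewed, and the job is handed in when it is done.

```bash
mkdir -p pics; ls; python3 - <<'E'
from bench import telemetry, imaging
import cv2
o=telemetry.get_obs();print(o)
for n in("scene","side","wrist"):
    c=imaging.camera(n);cv2.imwrite(f"pics/{n}0.png",c["pixels"]);print(n,c["vfov"],c["cx"],c["cy"],c["R"],c["t"])
E
```

```text
pics
{'time_s': 0.0, 'q': array([ 1.04174123e+00,  1.81540248e-01,  1.60796213e+00,  1.28971937e-05,
        1.35377735e+00, -2.06315277e-01]), 'dq': array([-0.0004212 , -0.00027858,  0.00129729,  0.00025733,  0.00038703,
       -0.00160761]), 'joint_efforts': array([ 1.59037816e-03, -4.44885814e+01, -3.51333797e+01, -2.69554939e-04,
        9.20728140e-03, -1.59184725e-05]), 'eef_pos': array([0.18208941, 0.54485681, 0.23040675]), 'eef_rot': array([-3.09089242e-04,  1.60671790e-01,  9.87007530e-01, -7.84891360e-04]), 'wrist_force': array([ 0.47755264,  0.571196  , -0.15905462]), 'torque': array([ 0.01118927,  0.01753173, -0.0341455 ]), 'opening': 0.9968936778377353}
scene 53.63397652072677 320.03922356212877 192.11040737166508 [[-0.54718732  0.83699996  0.00413504]
 [ 0.51459007  0.34030049 -0.78701502]
 [-0.6601387  -0.42851679 -0.61691998]] [ 0.25970352 -0.16267602  1.69073648]
side 55.73391803572544 317.6966714386303 202.90720768588335 [[ 0.86473964 -0.50183293  0.01972494]
 [-0.3624484  -0.6507811  -0.66716948]
 [ 0.34764424  0.56977862 -0.74464475]] [-0.46240352  0.31009603  0.92725383]
wrist 65.70646984690485 319.27749494642444 198.08583738017188 [[ 0.31755556  0.94823863 -0.0014036 ]
 [ 0.90062791 -0.3011474   0.31333627]
 [ 0.29669487 -0.1007658  -0.9496412 ]] [-0.57518347 -0.04084088  0.3803032 ]
```

View pics/scene0.png

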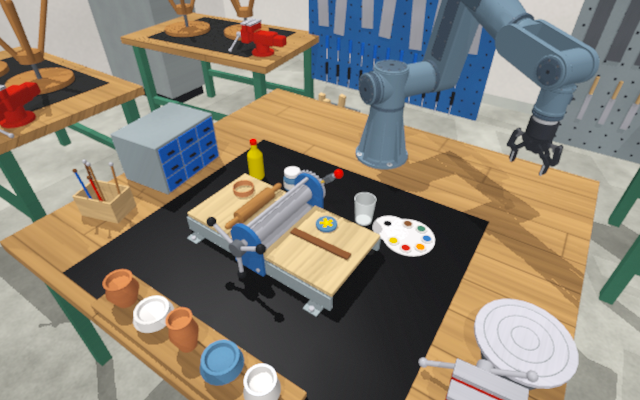

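View pics/side0.png

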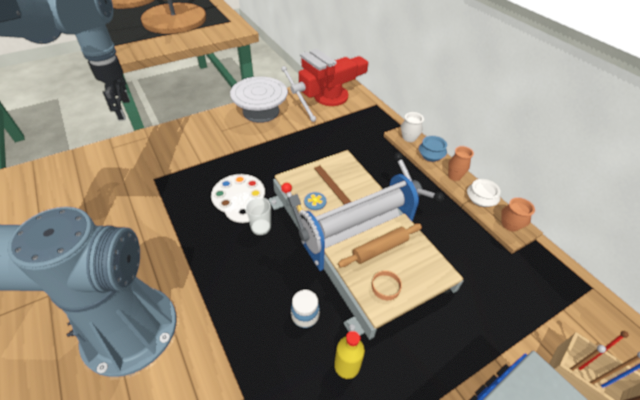

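View pics/wrist0.png

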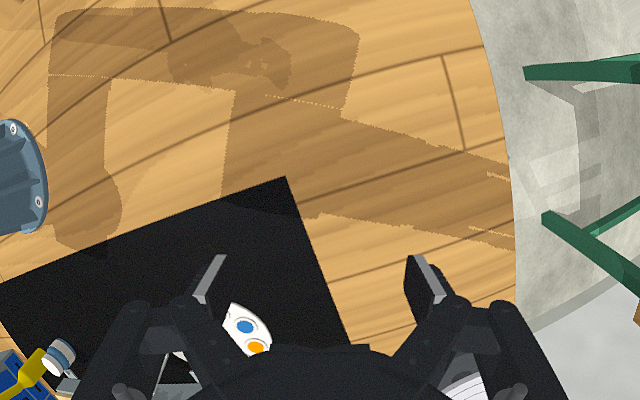

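The knob is at about (339,174) in the scene view and (287,188) in the side view. I'll enlarge both for precise points.

```bash
python3 - <<'E'
import cv2,numpy as np
a=cv2.imread("pics/scene0.png");b=cv2.imread("pics/side0.png")
cv2.imwrite("pics/s_z.png",cv2.resize(a[130:330,175:395],None,fx=3.6,fy=3,interpolation=cv2.INTER_CUBIC)[:600,:800]) if 0 else cv2.imwrite("pics/s_z.png",cv2.resize(a[130:320,180:390],(756,570*756//756)))
cv2.imwrite("pics/d_z.png",cv2.resize(b[140:340,240:480],(720,600)))
for im,(x,y) in((a,(339,174)),(b,(287,188))):
    h=cv2.cvtColor(im,cv2.COLOR_BGR2HSV)
    m=(((h[...,0]<8)|(h[...,0]>172))&(h[...,1]>150)&(h[...,2]>80)).astype(np.uint8)
    n,l,s,c=cv2.connectedComponentsWithStats(m)
    for i in range(1,n):
        if np.hypot(*(c[i]-[x,y]))<15: print(s[i],c[i])
E
```

```text
[334 168  10  11  86] [338.36046512 173.03488372]
[282 183  10  10  76] [286.30263158 187.19736842]
```

View pics/s_z.png

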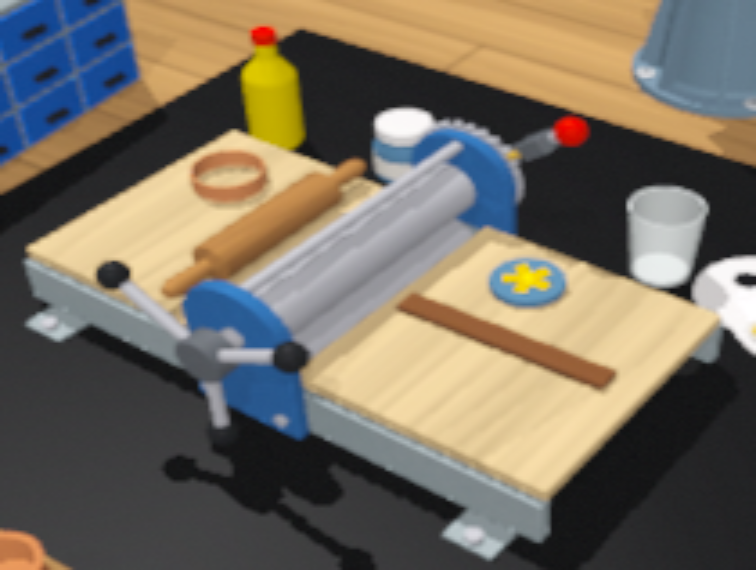

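View pics/d_z.png

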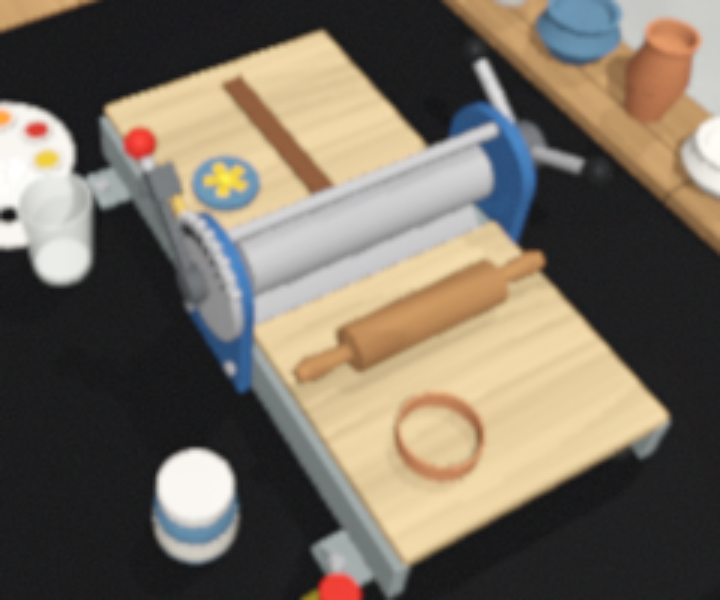

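```bash
cat > h.py <<'E'
import numpy as np,cv2
from scipy.optimize import least_squares
def proj(c,X):
    p=np.asarray(X)@np.array(c["R"]).T+np.array(c["t"]);f=200/np.tan(np.radians(c["vfov"]/2))
    return np.c_[c["cx"]+f*p[:,0]/p[:,2],c["cy"]+f*p[:,1]/p[:,2]]
def red(im,near,rad=15):
    h=cv2.cvtColor(im,cv2.COLOR_BGR2HSV)
    m=(((h[...,0]<8)|(h[...,0]>172))&(h[...,1]>150)&(h[...,2]>80)).astype(np.uint8)
    n,l,s,c=cv2.connectedComponentsWithStats(m)
    return [(c[i],s[i][4]) for i in range(1,n) if np.hypot(*(c[i]-near))<rad]
def world(p,L):
    x,y,w=p;R=np.array([[np.cos(w),-np.sin(w),0],[np.sin(w),np.cos(w),0],[0,0,1]])
    return np.asarray(L)@R.T+[x,y,0]
def knobL(a,r=.13):
    b=.8552-a;return [-.173,r*np.sin(b),.119+r*np.cos(b)]
E
python3 - <<'E'
from h import *
from bench import imaging
C={n:imaging.camera(n) for n in("scene","side")}
L=np.array([[-.134,.28,.075],[.134,.28,.075],[-.134,-.28,.075],[.134,-.28,.075]])
P=dict(scene=[[379.4,236.7],[332.2,295.7],[245.3,174],[187.8,212.7]],side=[[275,176.7],[347.3,150.7],[376,326.7],[462.7,278.3]])
K=dict(scene=[338.4,173.],side=[286.3,187.2])
def res(p):
    r=[]
    for n in C:
        r+=list((proj(C[n],world(p[:3],L))-P[n]).ravel())
        r+=list(2*(proj(C[n],world(p[:3],[knobL(p[3])]))-K[n]).ravel())
    return np.array(r)
s=least_squares(res,[.6,0,0,.24],loss='soft_l1');p=s.x
print(p,p[3]/.2443);print(res(p).reshape(-1,2).round(1))
for i in range(4): print(i,world(p[:3],[knobL(i*.2443)]), world(p[:3],[knobL(p[3]+i*.2443)]))
print('pivot',world(p[:3],[[-.173,0,.119]]))
E
```

```text
[ 0.64406621 -0.03757761 -0.02898404  0.00954132] 0.03905575829455404
[[ 1.  -2. ]
 [-0.8 -1.5]
 [-1.  -1. ]
 [-1.4 -0.4]
 [-0.9  0.5]
 [-0.6 -1.7]
 [-0.3 -1. ]
 [-1.4 -0.7]
 [-0.1 -0.2]
 [ 0.  -0.1]]
0 [[0.47398213 0.065506   0.20428879]] [[0.47395842 0.06468812 0.205221  ]]
1 [[0.47329987 0.04197325 0.22548717]] [[0.47327032 0.04095427 0.2261938 ]]
2 [[0.47248927 0.014014   0.24036169]] [[0.47245565 0.01285443 0.24080076]]
3 [[ 0.47159847 -0.01671134  0.24802899]] [[ 0.47156277 -0.01794263  0.24817443]]
pivot [[ 0.47113887 -0.03256407  0.119     ]]
```

The lever stands in the first notch (fit 0.04 notch), and the third click puts it at 0.733 rad. Next I shut the fingers and square the tool to the machine.

```bash
cat >> h.py <<'E'
from scipy.spatial.transform import Rotation as Ro
def delta(tgt):
    from bench import telemetry
    o=telemetry.get_obs();R=Ro.from_quat(o["eef_rot"],scalar_first=True).as_matrix()
    print('t',round(o['time_s'],2),'pos',o['eef_pos'].round(4),'F',o['wrist_force'].round(1),'open',round(o['opening'],2))
    print('axes cols',R.round(3).tolist());print('delta tool units',((R.T@(np.array(tgt)-o['eef_pos']))/.2).round(3))
E
python3 -m pendant '[[[0,0,0,0,0,-0.05],[0,0,0,0,0,-0.045],[0,0,0,0,0,0]]]' 1; python3 -c "
from h import *
delta([.4735,.125,.25])"
```

```text
time_s: 0.62
eef_pos: [0.1821, 0.5448, 0.2303]
eef_rot: [-0.0, 0.009, 1.0, -0.001]
wrist_force: [0.1, 0.6, -0.5]
opening: 0.375
t 0.62 pos [0.1821 0.5448 0.2303] F [ 0.1  0.6 -0.5] open 0.38
axes cols [[-1.0, 0.017, -0.001], [0.017, 1.0, -0.002], [0.001, -0.002, -1.0]]
delta tool units [-1.493 -2.074 -0.096]
```

```bash
python3 -m pendant '[[[-0.15,-0.2,-0.03,0,0,0],[-0.15,-0.2,-0.03,0,0,0],[-0.15,-0.2,-0.03,0,0,0],[-0.15,-0.2,-0.02,0,0,0],[-0.15,-0.2,0,0,0,0],[-0.15,-0.2,0,0,0,0],[-0.15,-0.2,0,0,0,0],[-0.15,-0.2,0,0,0,0],[-0.15,-0.2,0,0,0,0],[-0.1,-0.1,0,0,0,0],[0,0,0,0,0,0]]]' 1; python3 -c "
from h import *
delta([.4735,.125,.25])
from bench import imaging
for n in('scene','side'): cv2.imwrite(f'pics/{n}1.png',imaging.camera(n)['pixels'])"
```

```text
time_s: 2.0
eef_pos: [0.4687, 0.1441, 0.2544]
eef_rot: [0.002, 0.026, 1.0, -0.0]
wrist_force: [-0.5, 0.2, 0.5]
opening: 0.001
t 2.0 pos [0.4687 0.1441 0.2544] F [-0.5  0.2  0.5] open 0.0
axes cols [[-0.999, 0.053, 0.004], [0.053, 0.999, -0.0], [-0.004, -0.0, -1.0]]
delta tool units [-0.029 -0.094  0.022]
```

```bash
python3 -m pendant '[[[-0.025,-0.08,0.1,0,0,0],[0,0,0.15,0,0,0],[0,0,0.07,0,0,0],[0,0,0,0,0,0]]]' 1; python3 -c "
from h import *
delta([.4735,.10,.19])
from bench import imaging
for n in('scene','side'): cv2.imwrite(f'pics/{n}2.png',imaging.camera(n)['pixels'])
a=[cv2.imread(f'pics/{n}2.png') for n in('scene','side')]
cv2.imwrite('pics/z2.png',np.hstack([cv2.resize(a[0][100:240,280:420],(400,400)),cv2.resize(a[1][110:250,220:360],(400,400))]))"
```

```text
time_s: 2.6
eef_pos: [0.4699, 0.1335, 0.1897]
eef_rot: [0.002, 0.023, 1.0, 0.001]
wrist_force: [1.1, -0.0, -0.4]
opening: 0.004
t 2.6 pos [0.4699 0.1335 0.1897] F [ 1.1 -0.  -0.4] open 0.0
axes cols [[-0.999, 0.047, 0.004], [0.047, 0.999, 0.001], [-0.004, 0.002, -1.0]]
delta tool units [-0.026 -0.167 -0.002]
```

View pics/z2.png

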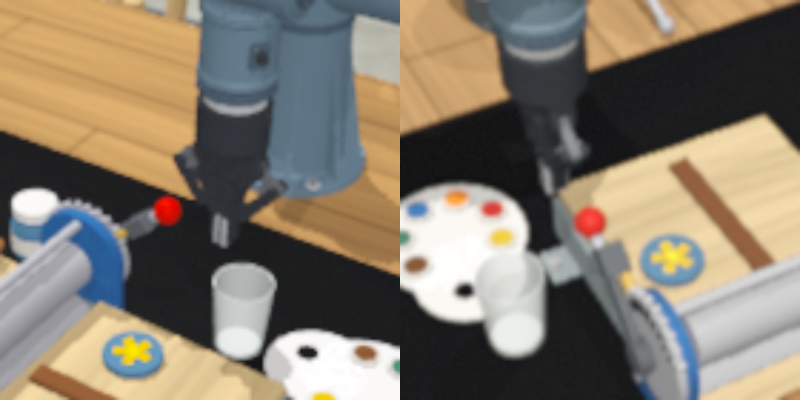

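The fingers are shut just left of the knob, tip below its centre and clear of the cup. Now I approach until I feel contact.

```bash
python3 -m pendant '[[[-0.03,-0.1,-0.02,0,0,0],[0,-0.06,0,0,0,0],[0,0,0,0,0,0]]]' 1; python3 -c "
from h import *
delta([.4735,.09,.195])"
```

```text
time_s: 3.08
eef_pos: [0.4769, 0.1012, 0.198]
eef_rot: [0.006, 0.023, 1.0, 0.001]
wrist_force: [0.0, -0.2, 0.1]
opening: 0.001
t 3.08 pos [0.4769 0.1012 0.198 ] F [ 0.  -0.2  0.1] open 0.0
axes cols [[-0.999, 0.046, 0.012], [0.046, 0.999, 0.002], [-0.012, 0.002, -1.0]]
delta tool units [ 0.015 -0.057  0.015]
```

```bash
for i in 1; do python3 -m pendant '[[[0.015,-0.025,0.02,0,0,0],[0,-0.025,0,0,0,0],[0,0,0,0,0,0]]]' 1; done; python3 -c "
from h import *
delta([.4735,.09,.195])"
```

```text
time_s: 3.45
eef_pos: [0.4729, 0.0923, 0.1939]
eef_rot: [0.006, 0.023, 1.0, 0.002]
wrist_force: [0.1, 2.8, 0.9]
opening: 0.006
t 3.45 pos [0.4729 0.0923 0.1939] F [0.1 2.8 0.9] open 0.01
axes cols [[-0.999, 0.046, 0.012], [0.046, 0.999, 0.004], [-0.012, 0.004, -1.0]]
delta tool units [-0.004 -0.011 -0.005]
```

Contact at y=0.092 (about 3 N). Now the first click: the threshold is at about y=0.081.

```bash
python3 -m pendant '[[[0,-0.03,-0.015,0,0,0],[0,-0.03,-0.015,0,0,0],[0,-0.025,-0.015,0,0,0],[0,0,0,0,0,0]]]' 1; python3 -c "
from h import *
delta([.4735,.079,.205])
from bench import imaging
a=[imaging.camera(n)['pixels'] for n in('scene','side')]
cv2.imwrite('pics/z3.png',np.hstack([cv2.resize(a[0][100:240,280:420],(400,400)),cv2.resize(a[1][110:250,220:360],(400,400))]))
print(red(a[0],(338,173),30),red(a[1],(287,187),30))"
```

```text
time_s: 3.95
eef_pos: [0.473, 0.0828, 0.2056]
eef_rot: [0.008, 0.022, 1.0, 0.01]
wrist_force: [-1.0, -0.2, -0.1]
opening: 0.002
t 3.95 pos [0.473  0.0828 0.2056] F [-1.  -0.2 -0.1] open 0.0
axes cols [[-0.999, 0.043, 0.016], [0.043, 0.999, 0.019], [-0.015, 0.02, -1.0]]
delta tool units [-0.004 -0.019  0.003]
[(array([334.83333333, 169.59090909]), np.int32(66))] [(array([287.59574468, 186.56382979]), np.int32(94))]
```

View pics/z3.png

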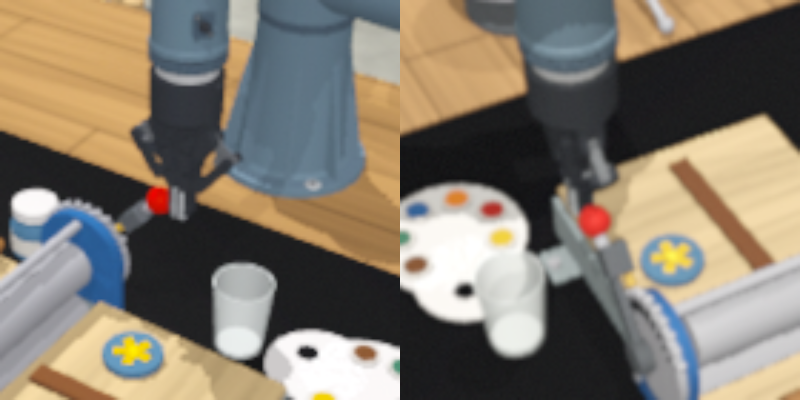

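Still touching the knob with force about zero. I'll fit the lever angle from the side view.

```bash
cat >> h.py <<'E'
POSE=[ 0.64406621,-0.03757761,-0.02898404]
def state():
    from bench import imaging
    C={n:imaging.camera(n) for n in('scene','side')}
    near=(287,187)
    for n,d in(('scene',(325,165)),('side',(300,190))):
        bl=red(C[n]['pixels'],d,45)
        A=np.linspace(-.1,1.8,761);P=proj(C[n],world(POSE,[knobL(a) for a in A]))
        for c,s in bl:
            D=np.hypot(*(P-c).T);i=D.argmin();print(n,c.round(1),s,'notches',round(A[i]/.2443,2),'err px',D[i].round(1))
    a=[C[n]['pixels'] for n in C]
    return np.hstack([cv2.resize(a[0][100:240,280:420],(400,400)),cv2.resize(a[1][110:250,220:360],(400,400))])
E
python3 -c "
from h import *
state()"
```

```text
scene [334.9 169.7] 64 notches 0.5 err px 0.4
side [287.6 186.6] 94 notches 0.42 err px 0.3
```

```bash
python3 -m pendant '[[[0,-0.03,-0.005,0,0,0],[0,0,0,0,0,0],[0,0,0,0,0,0]]]' 1; python3 -c "
from h import *
delta([.4735,.0565,.22]);state()"
```

```text
time_s: 4.53
eef_pos: [0.4735, 0.0798, 0.208]
eef_rot: [0.009, 0.021, 1.0, 0.013]
wrist_force: [-0.2, 1.1, 1.9]
opening: -0.003
t 4.53 pos [0.4735 0.0798 0.208 ] F [-0.2  1.1  1.9] open -0.0
axes cols [[-0.999, 0.042, 0.018], [0.043, 0.999, 0.026], [-0.017, 0.026, -1.0]]
delta tool units [-0.006 -0.115 -0.063]
scene [334.  168.7] 62 notches 0.63 err px 0.6
side [287.9 186.8] 92 notches 0.51 err px 0.1
```

```bash
python3 -m pendant '[[[0,-0.025,-0.005,0.003,0,0],[0,0,0,0,0,0],[0,0,0,0,0,0]]]' 1; python3 -c "
from h import *
delta([.4735,.0565,.22]);state()"
```

```text
time_s: 5.0
eef_pos: [0.4732, 0.0757, 0.2093]
eef_rot: [0.009, 0.022, 1.0, 0.01]
wrist_force: [0.6, -0.6, -0.4]
opening: -0.001
t 5.0 pos [0.4732 0.0757 0.2093] F [ 0.6 -0.6 -0.4] open -0.0
axes cols [[-0.999, 0.043, 0.017], [0.043, 0.999, 0.019], [-0.017, 0.019, -1.0]]
delta tool units [-0.006 -0.095 -0.055]
scene [331.9 165.2] 79 notches 1.02 err px 0.1
side [289.7 187. ] 103 notches 0.94 err px 0.2
```

First click done (notch 1.0, finger unloaded). Now the second; it should snap at about y=0.053.

```bash
python3 -m pendant '[[[0,-0.03,-0.02,0.003,0,0],[0,-0.03,-0.015,0.003,0,0],[0,-0.03,-0.015,0,0,0],[0,-0.025,-0.01,0,0,0],[0,0,0,0,0,0],[0,0,0,0,0,0]]]' 1; python3 -c "
from h import *
delta([.4735,.0525,.222]);state()"
```

```text
time_s: 5.85
eef_pos: [0.4724, 0.0539, 0.2228]
eef_rot: [0.009, 0.022, 1.0, 0.002]
wrist_force: [-0.5, -0.2, 0.2]
opening: 0.002
t 5.85 pos [0.4724 0.0539 0.2228] F [-0.5 -0.2  0.2] open 0.0
axes cols [[-0.999, 0.043, 0.018], [0.043, 0.999, 0.004], [-0.018, 0.005, -1.0]]
delta tool units [-0.006 -0.007  0.004]
scene [324.4 158.4] 67 notches 2.02 err px 0.1
side [294.4 190. ] 102 notches 1.95 err px 0.1
```

Second click done. Third: threshold at about y=0.026. I'll approach to about 0.030, then creep.

```bash
python3 -m pendant '[[[0,-0.03,-0.01,0,0,0],[0,-0.03,-0.01,0,0,0],[0,-0.03,-0.005,0,0,0],[0,-0.025,-0.005,0,0,0],[0,0,0,0,0,0]]]' 1; python3 -c "
from h import *
delta([.4735,.024,.228]);state()"
```

```text
time_s: 6.58
eef_pos: [0.4715, 0.0321, 0.2302]
eef_rot: [0.009, 0.021, 1.0, 0.005]
wrist_force: [-0.3, 0.9, 0.1]
opening: -0.001
t 6.58 pos [0.4715 0.0321 0.2302] F [-0.3  0.9  0.1] open -0.0
axes cols [[-0.999, 0.043, 0.019], [0.043, 0.999, 0.011], [-0.019, 0.011, -1.0]]
delta tool units [-0.011 -0.04   0.011]
scene [321.9 156.8] 61 notches 2.32 err px 0.2
side [296.1 191.6] 109 notches 2.27 err px 0.0
```

```bash
python3 -m pendant '[[[0,-0.025,0,0,0,0],[0,-0.025,0,0,0,0],[0,0,0,0,0,0],[0,0,0,0,0,0]]]' 1; python3 -c "
from h import *
delta([.4735,.024,.228]);state()"
```

```text
time_s: 7.18
eef_pos: [0.4709, 0.0209, 0.2294]
eef_rot: [0.009, 0.021, 1.0, 0.005]
wrist_force: [0.4, 0.5, -0.4]
opening: -0.002
t 7.17 pos [0.4709 0.0209 0.2294] F [ 0.4  0.5 -0.4] open -0.0
axes cols [[-0.999, 0.043, 0.018], [0.043, 0.999, 0.009], [-0.018, 0.01, -1.0]]
delta tool units [-0.012  0.016  0.007]
scene [316.5 153. ] 62 notches 3.01 err px 0.3
side [300.  196.2] 112 notches 2.97 err px 0.0
```

Third click done and the lever is in notch 3. I back off left first, then go up.

```bash
python3 -m pendant '[[[0,0.1,0,0,0,0],[0,0.2,0,0,0,0],[0,0.2,-0.15,0,0,0],[0,0.1,-0.3,0,0,0],[0,0,-0.2,0,0,0],[0,0,0,0,0,0],[0,0,0,0,0,0]]]' 1; python3 -c "
from h import *
delta([.4735,.12,.35]);cv2.imwrite('pics/z5.png',state())
from bench import imaging
cv2.imwrite('pics/f.png',imaging.camera('side')['pixels'])"
```

```text
time_s: 8.15
eef_pos: [0.4728, 0.1435, 0.3623]
eef_rot: [0.007, 0.021, 1.0, 0.004]
wrist_force: [-0.1, 0.1, -0.3]
opening: 0.004
t 8.15 pos [0.4728 0.1435 0.3623] F [-0.1  0.1 -0.3] open 0.0
axes cols [[-0.999, 0.043, 0.015], [0.043, 0.999, 0.009], [-0.014, 0.009, -1.0]]
delta tool units [-0.008 -0.118  0.06 ]
scene [316.4 153.1] 60 notches 3.01 err px 0.2
side [300.2 196.5] 102 notches 3.0 err px 0.1
```

View pics/f.png

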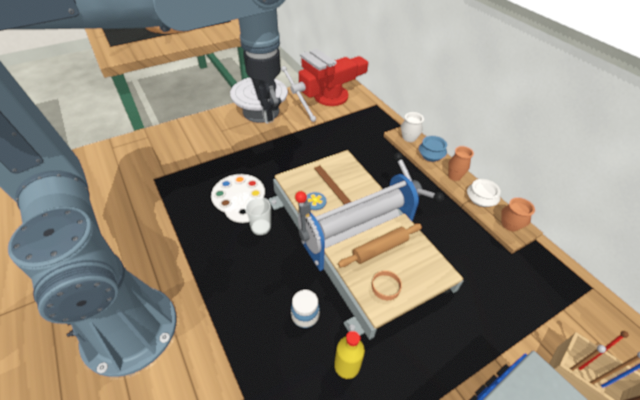

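View pics/z5.png

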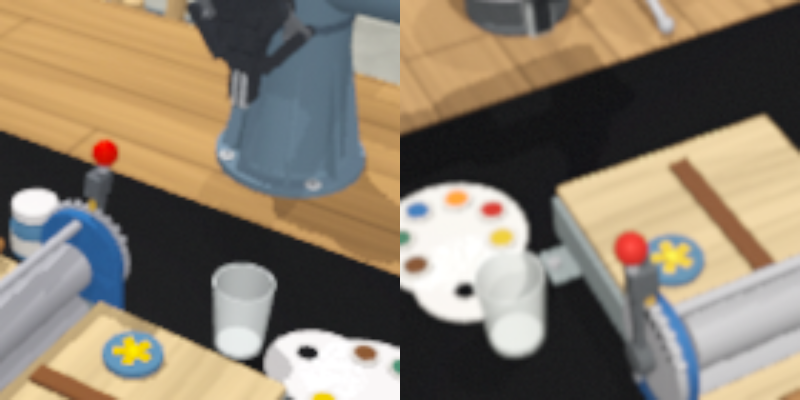

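The side view shows the knob at (300,196), nearly upright, with the bystanders unmoved and the arm clear. Handing in.

```bash
python3 -c "
from bench import ctrl
print(ctrl.hand_in())"
```

```text
the job is handed in; nothing more can be done
None
```

I pushed the lever three clicks thinner, one at a time, with the outside of the shut fingers. It went from the first notch to the fourth and stayed there when the finger backed off.

- **Lever position:** with the arm clear, the two cameras put the lever 3.01 and 3.00 notches past the first. They had agreed after each click to within 0.1 notch. They differed by about 0.1 notch only part-way through the first click.
- **Forces and time:** the wrist force readings I took stayed under about 3 N. I read it only between moves, so I did not see the peaks during a push. The run took about 8 s.
- **Bystanders:** in the last pictures nothing else on the bench looks moved. I judged this by eye and did not measure it.

No check failed, and the job is handed in; the hand-in gives no verdict.

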